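# Dial open the chuck key safe

### The arm

A 6-joint arm with a two-finger parallel gripper is mounted at the origin on a cart in front of the work surface, level with it; the furniture and walls round the work are solid. World frame = base frame: x ahead of the robot, y to its left, z up, the work surface at z = 0. Lengths are in m, angles in rad, forces in N, time in s.
With the tool pointing down it reaches from about 0.3 to 0.825 m from the base axis. Payload 5.4 kg.
Tool frame: the origin (TCP) lies midway between the tips of the shut fingers; the grasp point (between the pads) lies 19 mm behind it (grasp_offset is the distance from the TCP to the grasp point, in m); z points along the fingers, y is the line along which they close (so a half turn about z gives the same grasp; the last joint's range is limited). The gripper opens to 92 mm and grips with 3 to 60 N. Pads are 20 mm wide; open, the fingers measure 128 mm over their backs; the gripper's body (75 mm by 189 mm) begins 69 mm behind the grasp point.
Start: joints at [1.12, 0.158, 1.597, -0, 1.386, -0.21], TCP at [0.137, 0.558, 0.215] pointing down, gripper open.
Joint ranges: [-2.91, 2.91], [-0.94, 2.29], [0.18, 2.7], [-1.29, 4.43], [0.17, 2.64], [-3, 3]. Speed limits (rad/s): [2.57, 2.57, 3.14, 3.14, 3.14, 3.14].

### API

Orientations are given as a unit quaternion [x, y, z, w].
In Python, from cell import read_state, get_image, camera_model, hand_in, trace, grasp_offset gives the robot as it stands.
- The arm moves only by the tool move_arm, never from a script. Its arguments are lists of equal length, an entry for each row: "fingers": the closure, from 0 (fully open) to 1 (shut); "delta_pos": the shift along the tool's x, y, z in m, a list of three; "twist": the turn, a rotation vector about the tool's x, y, z in rad, a list of three. In form: {"fingers": [fingers, ...], "delta_pos": [[x, y, z], ...], "twist": [[rx, ry, rz], ...]}. A call has 1 to 8 rows; each row shifts and turns the commanded pose from where the row before left it, along the tool's axes as they then stand; what a row does not reach is not made up. A row lasts 1/12 s, in which the tool goes at most 41.7 mm and 7.16 degrees, less where a joint would pass 70% of its speed; a pose out of reach is approached as far as the arm can. A call with a gripper value outside its range is refused whole. The fingers move at their own pace and stop on an object; "grip_force" is the grip in N (left out, the last holds). Time passes only in rows, so rows that do not move let the fingers close. It gives the time, the measured TCP pose, the force, the opening and the grip force at its end, in the units of the state.
- read_state(): the state, without advancing time (a new reading comes with each control period).
- get_image(name): name is "scene" or "top"; returns the picture (384x512x3 uint8, blue, green, red); there is no depth.
- camera_model(name): a dict with "intrinsics" (3x3 intrinsics, pixels), "xyz" and "rotation" of the camera in the world. Camera axes: x right, y up, looking along -z (the intrinsics and any distortion apply to the point x, -y, -z); pixel columns grow to the right and rows downward; lengths in m; the calibration is good to about 2 mm. A picture is of the moment at which its call begins. camera_model takes no time and is no camera call.
- hand_in(): hands the job in; it is judged then, once.
Trained networks look in the newest picture that a camera, given by its name, has taken for a name from the list of things; names that differ only in an ending like _2 or _b are one class to them, and where a whole thing is asked for, a point or a joint stands for the part that bears it (a point fixed in the world has none). Each returns a list of dicts, best first, with "p" (0 to 1); they miss things now and then, are a little off and sometimes report something else, mostly with a low value. They report only what shows in the picture. A call takes as long as a camera call.
- trace(camera, query): "pixels" (384x512 bool, what is visible of it) and "uv" ([column, row] in pixels, amid what is visible of it).
The state is a dict: "time_s": time; "qpos": joint angles; "joint_velocities": joint speeds; "effort": joint torques, N m; "tool_pos": TCP position; "ee_rot": TCP orientation; "force": force on the tool from outside, world axes, zero at the start; "torque": the same for the moment, N m; "width": finger opening in m; "grasp_force": force on a finger pad.
Only numpy, scipy, OpenCV 4.12 (cv2) and the standard library are available. Lean on these libraries where they do the work, as an engineer would, in place of code of your own. Each camera call takes 0.05 s, during which the arm holds its last target. There are 200 camera calls.

### The job

Open the blue key safe so that the drill's chuck key inside can be got at. Its combination: turn the dial clockwise and stop at red the second time the red mark comes to the white pointer, turn back counter-clockwise and stop at blue the second time blue comes to the pointer, then turn clockwise and stop at yellow the first time it comes, without overrunning red or blue by more than a few degrees at those two stops and with the cover left shut until then. Leave the dial on yellow, slide the cover fully open, let go, and leave the chuck key in the safe and the other things on the table where they are.

Things in the scene. Friction and masses are not known exactly. Their poses are not given: they have to be found in the camera images.
- key_safe: blue steel key safe, fixed to the table, 130 mm (its x) by 338 mm (its y), body 50 mm high. Origin: centre of its underside, z up. At yaw 0 its -x side, with the white pointer, faces the robot; the dial lies at its +y end, the cover in the middle; the cover parks on its -y end. Rails beside the cover rise to 63 mm above the table.
- dial_axis (a point): centre of the dial's upper face, on its upright axis, at (0, +90, 77) mm from the safe's origin. Silver disc 120 mm across, face 77 mm above the table, with a black hub cap 40 mm across and 9 mm high, and a red, a blue and a yellow mark at its rim.
- pointer (a point): top of the white pointer, fixed to the safe at (-68, +90, 79) mm from its origin, just outside the dial's rim
- dial (a joint): angle of the dial, rad, counted over whole turns; grows counter-clockwise seen from above. Starts between -1.2 and 0.7. Stays where it is left; turning takes about 2 N at the post. Clockwise from the start red comes to the pointer at -1.60, then at -7.88; turning back, blue comes at -5.18, then at 1.10; clockwise again, yellow comes at -2.80. Within 8 degrees counts as on a mark.
- red_mark (a point): centre of the red mark on the dial's face, 10 mm wide, 19 mm long, 48 mm from the axis. At the white pointer when the dial reads -1.60 plus any whole turns; 77 degrees counter-clockwise of the post seen from above. Stop here about half a second; more than 20 degrees past the stop spoils the combination.
- blue_mark (a point): centre of the blue mark, same size and radius. At the white pointer when the dial reads 1.10 plus any whole turns; 282 degrees counter-clockwise of the post seen from above. Stop here about half a second; more than 20 degrees past the stop spoils the combination.
- yellow_mark (a point): centre of the yellow mark, same size and radius. At the white pointer when the dial reads -2.80 plus any whole turns; 146 degrees counter-clockwise of the post seen from above. Stop here about half a second before the cover is moved.
- post_grip (a point): where to hold the dial's upright black post: on its axis, 104 mm above the table. The post is round, 18 mm thick (22 at the foot), 51 mm high above the dial's face, 43 mm from the dial's axis, and spins freely on its pin, so it can be carried round in a circle by a hand that does not turn. Its direction from the axis, counter-clockwise from the safe's +x, is the dial reading + 3.40 rad.
- cover_grip (a point): middle of the cover's steel pull bar, 14 mm thick, 70 mm long along the safe's x, its axis 91 mm above the table; a leg at each end, 27 mm clear under it down to the grey cover plate (57 mm above the table). Shut, it lies at (0, -45) mm from the safe's origin.
- cover (a joint): how far the cover has slid open, m: 0 shut, 0.085 fully open, sliding toward the safe's -y; takes about 3 N. Its steel tongue reaches under the dial, where a stud is caught, with 3 mm play, unless the dial has yellow at the pointer (within about 10 degrees). Counts as fully open from 0.078.
- chuck_key: T-shaped steel chuck key, 66x60x11 mm, lying in the safe's well under the cover; origin at the centre of its underside
- grinder_green: green angle grinder, 358 mm long, lying at the front left; bystander
- marker: white paint marker with blue cap, 130 mm long, front left; bystander
- tape_measure: yellow tape measure, 74x36x60 mm, front right; bystander
- square_tube_0: steel square tube offcut, 25x70x25 mm, front right; bystander
- cleaner_bottle: clear plastic bottle with yellow cap, 66 mm across, 164 mm tall, at the back; bystander
- grease_tin: small round blue tin with yellow lid, 65 mm across, 32 mm tall, at the back; bystander
- cup_brush: red cup brush, 66 mm across and tall, at the back; bystander
- jar_with_scriber: white jar with a red-handled tool in it, 76 mm across, 132 mm tall, back right; bystander
- oil_bottle: white squirt bottle, 86 mm across, 172 mm tall, on the right; bystander
- flux_tub: white and orange tub with a black brush in it, 110 mm across, 189 mm tall, on the left; bystander

How it is judged:
By the outcome, as a careful person would: the job done as asked, in the order asked, and still so for the second after the job is handed in, with the robot touching nothing.
It also fails if it takes over 67 s, if anything falls off the work surface, if the arm or the gripper's body presses on something with over 40 N, if the wrist force passes 120 N, or if a joint passes its speed limit or range.

## Working session

There is one attempt and no reset: what is moved stays moved. The work goes in short steps, Python scripts to look and compute and a tool call to move; the robot and the scene stay as the last step left them, time stands still between calls to the robot, and variables do not carry over. Pictures are saved under pics/ and viewed, at most 10 in all, crops included, and the job is handed in when it is done.

Besides the shell and the picture viewer there is one more tool, called after "Emit:" in YAML: its name, and indented under it one key for each argument. move_arm: Moves the arm, as the interface text tells. Its arguments: {"type":"object","properties":{"fingers":{"type":"array"},"delta_pos":{"type":"array"},"twist":{"type":"array"},"grip_force":{"type":"number"}},"required":["fingers","delta_pos","twist"]}

```bash
mkdir -p pics; cat > h.py <<'E'
import numpy as np, cv2
from cell import *
def ray(cam,uv):
    m=camera_model(cam);K=np.array(m["intrinsics"]);R=np.array(m["rotation"]);c=np.array(m["xyz"])
    d=np.linalg.inv(K)@np.array([uv[0],uv[1],1.]);d=R@np.array([d[0],-d[1],-d[2]]);return c,d
def at_z(cam,uv,z):
    c,d=ray(cam,uv);return c+d*(z-c[2])/d[2]
def find(cam,q):
    r=trace(cam,q)
    return r[0] if r else None
E
python3 - <<'E'
from h import *
s=read_state();print({k:np.round(v,3) for k,v in s.items()});print(grasp_offset)
for c in("scene","top"):
    im=get_image(c);cv2.imwrite(f"pics/{c}0.png",im);m=camera_model(c);print(c,m)
    for q,z in(("red_mark",.077),("blue_mark",.077),("yellow_mark",.077),("pointer",.079),("post_grip",.104),("cover_grip",.091),("dial_axis",.077)):
        r=trace(c,q)
        for a in r[:2]: print(q,round(a["p"],2),np.round(a["uv"],1),np.round(at_z(c,a["uv"],z),4), a["pixels"].sum())
E
```

```text
{'time_s': np.float64(0.0), 'qpos': array([ 1.12 ,  0.159,  1.598, -0.   ,  1.386, -0.21 ]), 'joint_velocities': array([ 0.   ,  0.001,  0.001, -0.002,  0.001,  0.001]), 'effort': array([-2.0000e-03, -3.8556e+01, -3.2210e+01,  7.0000e-02,  3.8000e-02,
       -0.0000e+00]), 'tool_pos': array([0.137, 0.558, 0.214]), 'ee_rot': array([ 0.12 ,  0.993, -0.001, -0.   ]), 'force': array([ 0.802, -1.188, -0.319]), 'torque': array([-0.029,  0.011, -0.019]), 'grasp_force': np.float64(0.0), 'width': np.float64(0.092)}
0.0187
scene {'intrinsics': array([[446.23882339,   0.        , 250.09008158],
       [  0.        , 446.23882339, 197.36969311],
       [  0.        ,   0.        ,   1.        ]]), 'xyz': array([-0.30250218,  1.13640766,  0.74616732]), 'rotation': array([-0.15959484,  0.51300561,  0.80375149, -0.25561351])}Traceback (most recent call last):
  File "<stdin>", line 7, in <module>
  File "h.py", line 7, in at_z
    c,d=ray(cam,uv);return c+d*(z-c[2])/d[2]
        ~~~^^^^^^^^
  File "h.py", line 5, in ray
    d=np.linalg.inv(K)@np.array([uv[0],uv[1],1.]);d=R@np.array([d[0],-d[1],-d[2]]);return c,d
                                                    ~^~~~~~~~~~~~~~~~~~~~~~~~~~~~~
ValueError: matmul: Input operand 1 has a mismatch in its core dimension 0, with gufunc signature (n?,k),(k,m?)->(n?,m?) (size 3 is different from 4)
```

```bash
sed -i 's/R=np.array(m\["rotation"\])/R=Rotation.from_quat(m["rotation"]).as_matrix()/; 1a from scipy.spatial.transform import Rotation' h.py
python3 - <<'E'
from h import *
for c in("scene","top"):
    im=get_image(c);cv2.imwrite(f"pics/{c}0.png",im);print(c,camera_model(c)["xyz"])
    for q,z in(("red_mark",.077),("blue_mark",.077),("yellow_mark",.077),("pointer",.079),("post_grip",.104),("cover_grip",.091),("dial_axis",.077)):
        r=trace(c,q)
        for a in r[:2]: print(q,round(a["p"],2),np.round(a["uv"],1),np.round(at_z(c,a["uv"],z),4), a["pixels"].sum())
a=cv2.imread("pics/scene0.png");b=cv2.imread("pics/top0.png")
cv2.imwrite("pics/a.png",cv2.resize(np.vstack([a,b]),(400,600)) if 0 else cv2.resize(b,(800,600)))
E
```

```text
scene [-0.30250218  1.13640766  0.74616732]
blue_mark 0.52 [211.6 206.8] [0.5812 0.0983 0.077 ] 251
yellow_mark 0.6 [206.3 210.5] [0.5777 0.1302 0.077 ] 281
yellow_mark 0.44 [212.2 212. ] [0.5547 0.1272 0.077 ] 1177
pointer 0.85 [211.8 211.1] [0.5574 0.1259 0.079 ] 1171
dial_axis 0.6 [292.4 170.3] [ 0.5289 -0.355   0.077 ] 668
dial_axis 0.57 [211.9 212. ] [0.5555 0.1278 0.077 ] 1177
top [ 0.26974416 -0.00737934  1.50150448]
red_mark 0.64 [219.  177.3] [0.5633 0.0923 0.077 ] 1210
blue_mark 0.57 [224.2 174.7] [0.5713 0.0769 0.077 ] 1218
yellow_mark 0.61 [224.7 178.2] [0.5606 0.0753 0.077 ] 1227
yellow_mark 0.61 [267.8 180.9] [ 0.5527 -0.0533  0.077 ] 1183
pointer 0.9 [250.7 180.9] [ 0.5522 -0.0023  0.079 ] 5081
post_grip 0.46 [230.  184.4] [0.5366 0.058  0.104 ] 63
cover_grip 0.74 [268.1 181.2] [ 0.549  -0.0538  0.091 ] 1243
dial_axis 0.63 [252.4 178.5] [ 0.5599 -0.0074  0.077 ] 5151
```

View pics/a.png

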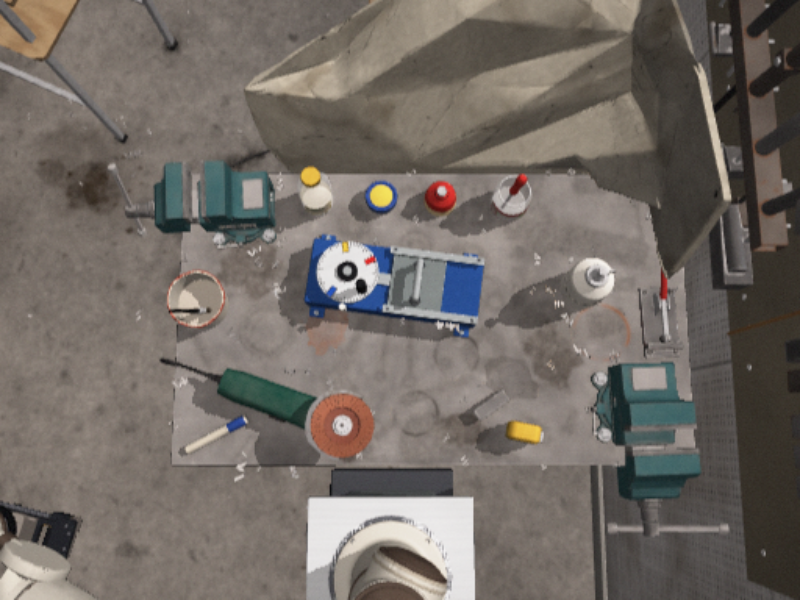

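View pics/scene0.png

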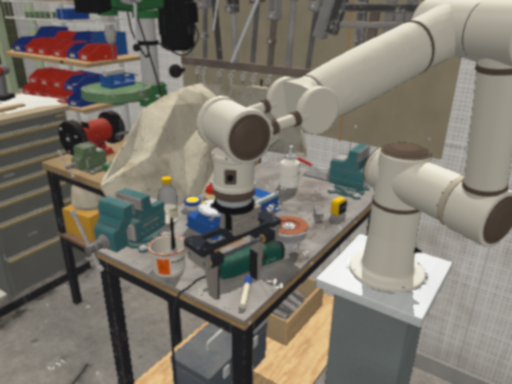

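```bash
python3 - <<'E'
from h import *
im=cv2.imread("pics/top0.png");x0,y0=185,140
cr=im[y0:y0+85,x0:x0+135];cv2.imwrite("pics/c.png",cv2.resize(cr,None,fx=5.9,fy=5.9,interpolation=cv2.INTER_CUBIC))
hsv=cv2.cvtColor(im,cv2.COLOR_BGR2HSV)
def blob(lo,hi,box):
    m=cv2.inRange(hsv,lo,hi);k=np.zeros_like(m);k[box[1]:box[3],box[0]:box[2]]=m[box[1]:box[3],box[0]:box[2]]
    n,l,st,c=cv2.connectedComponentsWithStats(k);i=np.argsort(-st[1:,4])[:3]+1
    return [(c[j],st[j,4]) for j in i if st[j,4]>5]
b=(200,152,247,196)
for nm,lo,hi in(("red",(0,120,90),(8,255,255)),("yel",(18,120,120),(35,255,255)),("blue",(100,120,60),(130,255,255)),("black",(0,0,0),(180,255,50)),("white",(0,0,215),(180,40,255))):
    for c,a in blob(lo,hi,b): print(nm,np.round(c,1),a,np.round(at_z("top",c,.077),4))
m=cv2.inRange(hsv,(100,130,50),(130,255,255))
k=np.zeros_like(m);k[145:220,190:315]=m[145:220,190:315]
p=np.argwhere(k)[:,::-1]
w=np.array([at_z("top",q,.05)[:2] for q in p]);print(cv2.minAreaRect(w.astype(np.float32)))
E
```

```text
red [236.3 166.3] 18 [0.597 0.041 0.077]
yel [220.6 157.4] 23 [0.6243 0.0884 0.077 ]
blue [205.2 174.4] 308 [0.572  0.1337 0.077 ]
blue [238.2 190.3] 176 [0.5239 0.0346 0.077 ]
blue [242.6 163.9] 108 [0.6044 0.022  0.077 ]
black [221.6 173.5] 73 [0.5748 0.0847 0.077 ]
black [230.5 182.9] 45 [0.5463 0.0578 0.077 ]
white [220.8 170.4] 549 [0.5843 0.0872 0.077 ]
((0.5544531941413879, -0.0054251402616500854), (0.33582088351249695, 0.16266904771327972), 82.07183837890625)
```

View pics/c.png

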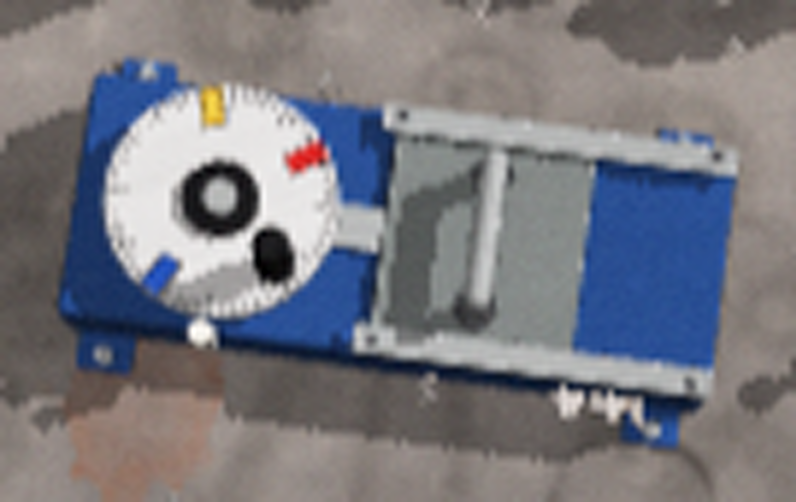

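```bash
python3 - <<'E'
from h import *
f=lambda u,v,z: at_z("top",((u+.5)/5.9-.5+185,(v+.5)/5.9-.5+140),z)[:2]
D=f(222,200,.077);H=f(219,197,.086);P=f(201,332,.079);B=(f(497,155,.091)+f(475,305,.091))/2;
print(D,H,P,B)
ya=lambda v,loc: np.arctan2(v[1],v[0])-np.arctan2(loc[1],loc[0])
print("yaw P",ya(P-D,(-1,0)),"B",ya(B-D,(0,-135)),np.linalg.norm(B-D),np.linalg.norm(P-D))
a=f(388,118,.063);b=f(738,160,.063);c=f(358,340,.063);d=f(712,385,.063)
print("rails",ya(b-a,(0,-1)),ya(d-c,(0,-1)))
T=f(268,245,.128);print("post",T,np.linalg.norm(T-D))
yaw=ya(B-D,(0,-135))
for n,p in(("post",T),("red",f(306,157,.077)),("yel",f(213,107,.077)),("blue",f(162,273,.077))):
    v=p-D;a=np.arctan2(v[1],v[0])-yaw;off={"post":0,"red":77,"blue":282,"yel":146}[n]
    print(n,np.linalg.norm(v),"dial=",(a-3.40-np.radians(off)+np.pi)%(2*np.pi)-np.pi)
E
```

```text
[0.57494804 0.08287074] [0.57455834 0.08382818] [0.5068146  0.09244508] [ 0.55711955 -0.05043478]
yaw P -0.13960927012102164 B -0.13295265765178166 0.1344924353030673 0.06880286360571995
rails -0.11946657492785606 -0.12599934690973025
post [0.5416864  0.05697539] 0.042153363620883115
post 0.042153363620883115 dial= 0.5360600125886759
red 0.04792938443686004 dial= 0.5884557252070506
yel 0.04864403733774492 dial= 0.5744684865626564
blue 0.0480213730763032 dial= 0.5673862189125263
```

Emit:
move_arm:
  fingers: [0, 0, 0, 0, 0, 0, 0, 0]
  delta_pos:
    - [0, 0, 0]
    - [-0.015, -0.015, 0]
    - [-0.027, -0.026, 0]
    - [-0.027, -0.026, 0]
    - [-0.027, -0.026, 0]
    - [-0.027, -0.026, 0]
    - [-0.027, -0.026, 0]
    - [-0.027, -0.026, 0]
  twist:
    - [0, 0, -0.11]
    - [0, 0, 0]
    - [0, 0, 0]
    - [0, 0, 0]
    - [0, 0, 0]
    - [0, 0, 0]
    - [0, 0, 0]
    - [0, 0, 0]

```text
time_s: 1.57
tool_pos: [0.2911, 0.3643, 0.2148]
ee_rot: [0.065, 0.998, 0.0, 0.0]
force: [0.2, 0.2, 0.5]
width: 0.0918
grasp_force: 0.0
```

Emit:
move_arm:
  fingers: [0, 0, 0, 0, 0, 0, 0, 0]
  delta_pos:
    - [-0.027, -0.026, 0]
    - [-0.027, -0.026, 0]
    - [-0.027, -0.026, 0]
    - [-0.027, -0.026, 0]
    - [-0.027, -0.026, 0]
    - [-0.027, -0.026, 0]
    - [-0.027, -0.026, 0]
    - [-0.027, -0.026, 0]
  twist:
    - [0, 0, 0]
    - [0, 0, 0]
    - [0, 0, 0]
    - [0, 0, 0]
    - [0, 0, 0]
    - [0, 0, 0]
    - [0, 0, 0]
    - [0, 0, 0]

```text
time_s: 2.23
tool_pos: [0.4783, 0.1297, 0.2148]
ee_rot: [0.066, 0.998, 0.0, 0.0]
force: [0.1, -0.5, -0.3]
width: 0.092
grasp_force: 0.0
```

Emit:
move_arm:
  fingers: [0, 0, 0, 0, 0, 0, 0, 0]
  delta_pos:
    - [-0.025, -0.022, 0]
    - [-0.025, -0.022, 0]
    - [-0.023, -0.021, 0]
    - [0, 0, 0]
    - [0, 0, 0.03]
    - [0, 0, 0.035]
    - [0, 0, 0.035]
    - [0, 0, 0.022]
  twist:
    - [0, 0, 0]
    - [0, 0, 0]
    - [0, 0, 0]
    - [0, 0, 0]
    - [0, 0, 0]
    - [0, 0, 0]
    - [0, 0, 0]
    - [0, 0, 0]

```text
time_s: 2.9
tool_pos: [0.539, 0.058, 0.0892]
ee_rot: [0.065, 0.998, 0.0, -0.002]
force: [-0.0, -0.1, -1.1]
width: 0.0924
grasp_force: 0.0
```

Emit:
move_arm:
  fingers: [0.5, 1, 1, 1, 1, 1]
  delta_pos:
    - [-0.003, -0.002, -0.003]
    - [0, 0, 0]
    - [0, 0, 0]
    - [0, 0, 0]
    - [0, 0, 0]
    - [0, 0, 0]
  twist:
    - [0, 0, 0]
    - [0, 0, 0]
    - [0, 0, 0]
    - [0, 0, 0]
    - [0, 0, 0]
    - [0, 0, 0]
  grip_force: 15

```text
time_s: 3.4
tool_pos: [0.545, 0.055, 0.0972]
ee_rot: [0.065, 0.998, -0.0, 0.001]
force: [0.5, 1.0, 0.0]
width: 0.054
grasp_force: 0.0
```

```bash
python3 - <<'E'
from h import *
im=get_image("top");cv2.imwrite("pics/t1.png",cv2.resize(im[130:240,170:320],None,fx=5,fy=5,interpolation=cv2.INTER_CUBIC))
cv2.imwrite("pics/s1.png",cv2.resize(get_image("scene")[140:290,130:330],None,fx=4,fy=4,interpolation=cv2.INTER_CUBIC))
s=read_state();print(s["tool_pos"],s["force"],s["width"],s["grasp_force"],s["time_s"])
E
```

```text
[0.54442864 0.0550319  0.09642313] [-0.46667599 -0.47325584 -0.65438918] 0.04616279867053709 0.0 3.5
```

View pics/s1.png

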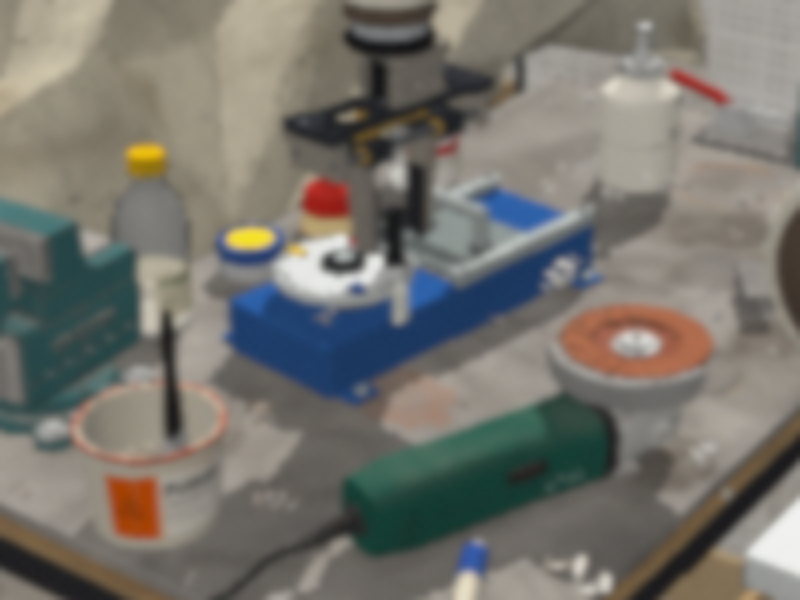

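Emit:
move_arm:
  fingers: [1, 1, 1, 1, 1, 1]
  delta_pos:
    - [0.002, 0, 0.003]
    - [0, 0, 0]
    - [0, 0, 0]
    - [0, 0, 0]
    - [0, 0, 0]
    - [0, 0, 0]
  twist:
    - [0, 0, 0]
    - [0, 0, 0]
    - [0, 0, 0]
    - [0, 0, 0]
    - [0, 0, 0]
    - [0, 0, 0]

```text
time_s: 4.0
tool_pos: [0.5419, 0.0555, 0.0925]
ee_rot: [0.065, 0.998, 0.0, -0.0]
force: [0.3, 1.3, -0.5]
width: 0.0176
grasp_force: 15.0
```

```bash
cat > plan.py <<'E'
import sys,numpy as np
a,b,n=float(sys.argv[1]),float(sys.argv[2]),int(sys.argv[3])
w=np.ones(n);w[0]=w[-1]=.4;w[-2]=.7
t=np.concatenate([[a],a+(b-a)*np.cumsum(w)/w.sum()])
Y=-.13;D=np.array([.575,.083]);R=np.array([[np.cos(Y),-np.sin(Y)],[np.sin(Y),np.cos(Y)]])
P=.043*np.c_[np.cos(t+3.4),np.sin(t+3.4)]
d=np.diff(P,axis=0)*[-1,1]
for i in range(0,n,8):
    print([[round(x,4),round(y,4),0] for x,y in d[i:i+8]]);k=min(i+8,n);print(" ->",round(t[k],2),np.round(D+R@P[k],4))
E
python3 plan.py 0.565 -7.88 24; echo; python3 plan.py -7.88 1.10 24; echo; python3 plan.py 1.10 -2.80 12
```

```text
[[np.float64(0.0044), np.float64(0.0047), 0], [np.float64(0.0075), np.float64(0.0142), 0], [np.float64(0.0018), np.float64(0.0159), 0], [np.float64(-0.0042), np.float64(0.0155), 0], [np.float64(-0.0096), np.float64(0.0129), 0], [np.float64(-0.0136), np.float64(0.0085), 0], [np.float64(-0.0158), np.float64(0.0029), 0], [np.float64(-0.0157), np.float64(-0.0031), 0]]
 -> -2.21 [0.5961 0.1205]
[[np.float64(-0.0135), np.float64(-0.0087), 0], [np.float64(-0.0094), np.float64(-0.013), 0], [np.float64(-0.004), np.float64(-0.0155), 0], [np.float64(0.002), np.float64(-0.0159), 0], [np.float64(0.0077), np.float64(-0.0141), 0], [np.float64(0.0123), np.float64(-0.0103), 0], [np.float64(0.0152), np.float64(-0.005), 0], [np.float64(0.016), np.float64(0.0009), 0]]
 -> -5.22 [0.5593 0.043 ]
[[np.float64(0.0146), np.float64(0.0067), 0], [np.float64(0.0111), np.float64(0.0116), 0], [np.float64(0.0061), np.float64(0.0149), 0], [np.float64(0.0002), np.float64(0.016), 0], [np.float64(-0.0057), np.float64(0.015), 0], [np.float64(-0.0108), np.float64(0.0119), 0], [np.float64(-0.0098), np.float64(0.0055), 0]
[... 1159 characters left out ...]
, np.float64(-0.0059), 0], [np.float64(-0.0066), np.float64(-0.002), 0]]
 -> 1.1 [0.5606 0.0425]

[[np.float64(0.0061), np.float64(0.0018), 0], [np.float64(0.0136), np.float64(0.0083), 0], [np.float64(0.0096), np.float64(0.0126), 0], [np.float64(0.0044), np.float64(0.0153), 0], [np.float64(-0.0014), np.float64(0.0158), 0], [np.float64(-0.0071), np.float64(0.0142), 0], [np.float64(-0.0118), np.float64(0.0107), 0], [np.float64(-0.0148), np.float64(0.0057), 0]]
 -> -1.65 [0.5728 0.1259]
[[np.float64(-0.0159), np.float64(-0.0001), 0], [np.float64(-0.0148), np.float64(-0.0058), 0], [np.float64(-0.0086), np.float64(-0.0071), 0], [np.float64(-0.004), np.float64(-0.005), 0]]
 -> -2.8 [0.6133 0.1025]
```

Emit:
move_arm:
  fingers: [1, 1, 1, 1, 1, 1, 1, 1]
  delta_pos:
    - [0.0044, 0.0047, 0]
    - [0.0075, 0.0142, 0]
    - [0.0018, 0.0159, 0]
    - [-0.0042, 0.0155, 0]
    - [-0.0096, 0.0129, 0]
    - [-0.0136, 0.0085, 0]
    - [-0.0158, 0.0029, 0]
    - [-0.0157, -0.0031, 0]
  twist:
    - [0, 0, 0]
    - [0, 0, 0]
    - [0, 0, 0]
    - [0, 0, 0]
    - [0, 0, 0]
    - [0, 0, 0]
    - [0, 0, 0]
    - [0, 0, 0]

```text
time_s: 4.67
tool_pos: [0.5953, 0.1212, 0.0924]
ee_rot: [0.064, 0.998, -0.0, -0.001]
force: [-5.6, -4.1, 3.4]
width: 0.0176
grasp_force: 15.0
```

Emit:
move_arm:
  fingers: [1, 1, 1, 1, 1, 1, 1, 1]
  delta_pos:
    - [-0.0135, -0.0087, 0]
    - [-0.0094, -0.013, 0]
    - [-0.004, -0.0155, 0]
    - [0.002, -0.0159, 0]
    - [0.0077, -0.0141, 0]
    - [0.0123, -0.0103, 0]
    - [0.0152, -0.005, 0]
    - [0.016, 0.0009, 0]
  twist:
    - [0, 0, 0]
    - [0, 0, 0]
    - [0, 0, 0]
    - [0, 0, 0]
    - [0, 0, 0]
    - [0, 0, 0]
    - [0, 0, 0]
    - [0, 0, 0]

```text
time_s: 5.33
tool_pos: [0.5596, 0.0425, 0.0925]
ee_rot: [0.066, 0.998, 0.001, 0.001]
force: [6.2, 8.1, -3.1]
width: 0.0178
grasp_force: 15.0
```

Emit:
move_arm:
  fingers: [1, 1, 1, 1, 1, 1, 1, 1]
  delta_pos:
    - [0.0146, 0.0067, 0]
    - [0.0111, 0.0116, 0]
    - [0.0061, 0.0149, 0]
    - [0.0002, 0.016, 0]
    - [-0.0057, 0.015, 0]
    - [-0.0108, 0.0119, 0]
    - [-0.0098, 0.0055, 0]
    - [-0.0061, 0.002, 0]
  twist:
    - [0, 0, 0]
    - [0, 0, 0]
    - [0, 0, 0]
    - [0, 0, 0]
    - [0, 0, 0]
    - [0, 0, 0]
    - [0, 0, 0]
    - [0, 0, 0]

```text
time_s: 6.0
tool_pos: [0.5707, 0.126, 0.0925]
ee_rot: [0.065, 0.998, -0.0, -0.0]
force: [-1.9, -2.0, 2.7]
width: 0.0177
grasp_force: 15.0
```

Emit:
move_arm:
  fingers: [1, 1, 1, 1]
  delta_pos:
    - [0, 0, 0]
    - [0, 0, 0]
    - [0, 0, 0]
    - [0, 0, 0]
  twist:
    - [0, 0, 0]
    - [0, 0, 0]
    - [0, 0, 0]
    - [0, 0, 0]

```text
time_s: 6.33
tool_pos: [0.5704, 0.1259, 0.0926]
ee_rot: [0.066, 0.998, 0.0, 0.0]
force: [2.3, 2.5, -1.4]
width: 0.0173
grasp_force: 15.0
```

```bash
python3 - <<'E'
from h import *
cv2.imwrite("pics/s2.png",np.hstack([cv2.resize(get_image(c)[y:y+100,x:x+100],None,fx=4,fy=4,interpolation=cv2.INTER_CUBIC) for c,x,y in(("scene",170,170),("top",180,130))]))
s=read_state();p=s["tool_pos"];print(p,s["force"],s["width"],s["time_s"]);d=p[:2]-[.575,.083];print(np.hypot(*d),np.arctan2(d[1],d[0])+.13-3.4-2*np.pi)
E
```

```text
[0.57038636 0.1258267  0.09258306] [ 0.75145455  2.78125442 -1.77836206] 0.017647745737232812 6.4333
0.043074495613811936 -7.875074812662409
```

View pics/s2.png

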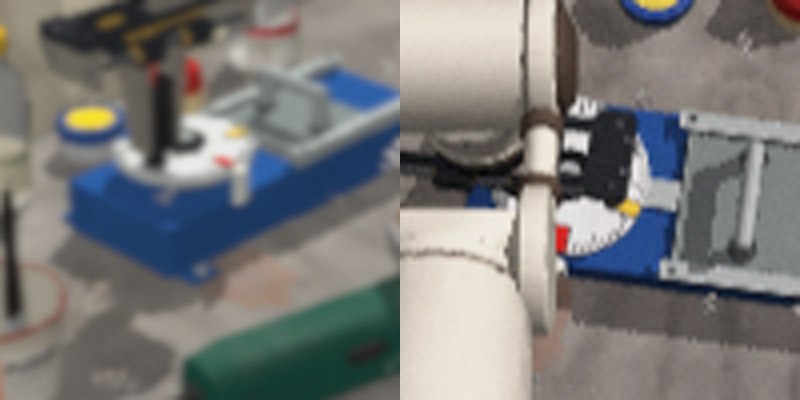

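In the scene crop the red mark (223,160) is right by the white pointer (238,175), and the top view agrees. I'll hold there a little longer, then turn counter-clockwise.

Emit:
move_arm:
  fingers: [1, 1, 1, 1]
  delta_pos:
    - [0, 0, 0]
    - [0, 0, 0]
    - [0, 0, 0]
    - [0, 0, 0]
  twist:
    - [0, 0, 0]
    - [0, 0, 0]
    - [0, 0, 0]
    - [0, 0, 0]

```text
time_s: 6.77
tool_pos: [0.5704, 0.1258, 0.0926]
ee_rot: [0.065, 0.998, 0.0, -0.0]
force: [-0.4, 3.8, -0.3]
width: 0.0178
grasp_force: 15.0
```

Emit:
move_arm:
  fingers: [1, 1, 1, 1, 1, 1, 1, 1]
  delta_pos:
    - [0.0065, -0.0021, 0]
    - [0.0142, -0.0095, 0]
    - [0.0093, -0.0143, 0]
    - [0.0031, -0.0168, 0]
    - [-0.0037, -0.0166, 0]
    - [-0.0099, -0.0139, 0]
    - [-0.0145, -0.009, 0]
    - [-0.0168, -0.0026, 0]
  twist:
    - [0, 0, 0]
    - [0, 0, 0]
    - [0, 0, 0]
    - [0, 0, 0]
    - [0, 0, 0]
    - [0, 0, 0]
    - [0, 0, 0]
    - [0, 0, 0]

```text
time_s: 7.43
tool_pos: [0.5707, 0.0399, 0.0925]
ee_rot: [0.066, 0.998, 0.001, -0.001]
force: [-1.6, 13.1, 0.5]
width: 0.0179
grasp_force: 15.0
```

Emit:
move_arm:
  fingers: [1, 1, 1, 1, 1, 1, 1, 1]
  delta_pos:
    - [-0.0165, 0.0041, 0]
    - [-0.0136, 0.0102, 0]
    - [-0.0086, 0.0147, 0]
    - [-0.0022, 0.0169, 0]
    - [0.0045, 0.0164, 0]
    - [0.0106, 0.0134, 0]
    - [0.0149, 0.0082, 0]
    - [0.017, 0.0018, 0]
  twist:
    - [0, 0, 0]
    - [0, 0, 0]
    - [0, 0, 0]
    - [0, 0, 0]
    - [0, 0, 0]
    - [0, 0, 0]
    - [0, 0, 0]
    - [0, 0, 0]

```text
time_s: 8.1
tool_pos: [0.5764, 0.1264, 0.0925]
ee_rot: [0.065, 0.998, -0.0, 0.001]
force: [1.7, -6.0, -1.3]
width: 0.0179
grasp_force: 15.0
```

Emit:
move_arm:
  fingers: [1, 1, 1, 1, 1, 1, 1, 1]
  delta_pos:
    - [0.0163, -0.005, 0]
    - [0.0131, -0.0109, 0]
    - [0.0078, -0.0151, 0]
    - [0.0013, -0.017, 0]
    - [-0.0054, -0.0162, 0]
    - [-0.0112, -0.0128, 0]
    - [-0.0104, -0.0059, 0]
    - [-0.0066, -0.002, 0]
  twist:
    - [0, 0, 0]
    - [0, 0, 0]
    - [0, 0, 0]
    - [0, 0, 0]
    - [0, 0, 0]
    - [0, 0, 0]
    - [0, 0, 0]
    - [0, 0, 0]

```text
time_s: 8.77
tool_pos: [0.5604, 0.0424, 0.0925]
ee_rot: [0.066, 0.998, 0.001, -0.0]
force: [-0.5, 5.0, 1.0]
width: 0.0181
grasp_force: 15.0
```

Emit:
move_arm:
  fingers: [1, 1, 1, 1, 1, 1, 1, 1]
  delta_pos:
    - [0, 0, 0]
    - [0, 0, 0]
    - [0, 0, 0]
    - [0, 0, 0]
    - [0, 0, 0]
    - [0, 0, 0]
    - [0, 0, 0]
    - [0, 0, 0]
  twist:
    - [0, 0, 0]
    - [0, 0, 0]
    - [0, 0, 0]
    - [0, 0, 0]
    - [0, 0, 0]
    - [0, 0, 0]
    - [0, 0, 0]
    - [0, 0, 0]

```text
time_s: 9.43
tool_pos: [0.5603, 0.0425, 0.0926]
ee_rot: [0.065, 0.998, 0.0, -0.0]
force: [1.6, 2.7, -1.3]
width: 0.0177
grasp_force: 15.0
```

Emit:
move_arm:
  fingers: [1, 1, 1, 1, 1, 1, 1, 1]
  delta_pos:
    - [0.0061, 0.0018, 0]
    - [0.0136, 0.0083, 0]
    - [0.0096, 0.0126, 0]
    - [0.0044, 0.0153, 0]
    - [-0.0014, 0.0158, 0]
    - [-0.0071, 0.0142, 0]
    - [-0.0118, 0.0107, 0]
    - [-0.0148, 0.0057, 0]
  twist:
    - [0, 0, 0]
    - [0, 0, 0]
    - [0, 0, 0]
    - [0, 0, 0]
    - [0, 0, 0]
    - [0, 0, 0]
    - [0, 0, 0]
    - [0, 0, 0]

```text
time_s: 10.1
tool_pos: [0.5713, 0.1263, 0.0925]
ee_rot: [0.064, 0.998, -0.001, -0.002]
force: [-1.5, -7.4, 1.5]
width: 0.0179
grasp_force: 15.0
```

Emit:
move_arm:
  fingers: [1, 1, 1, 1, 1, 1, 1, 1]
  delta_pos:
    - [-0.0159, -0.0001, 0]
    - [-0.0148, -0.0058, 0]
    - [-0.0086, -0.0071, 0]
    - [-0.004, -0.005, 0]
    - [0, 0, 0]
    - [0, 0, 0]
    - [0, 0, 0]
    - [0, 0, 0]
  twist:
    - [0, 0, 0]
    - [0, 0, 0]
    - [0, 0, 0]
    - [0, 0, 0]
    - [0, 0, 0]
    - [0, 0, 0]
    - [0, 0, 0]
    - [0, 0, 0]

```text
time_s: 10.77
tool_pos: [0.6132, 0.1022, 0.0926]
ee_rot: [0.065, 0.998, -0.0, 0.0]
force: [2.0, -1.0, -2.0]
width: 0.0175
grasp_force: 15.0
```

Emit:
move_arm:
  fingers: [1, 1, 1, 1, 1]
  delta_pos:
    - [0, 0, 0]
    - [0, 0, 0]
    - [0, 0, 0]
    - [0, 0, 0]
    - [0, 0, 0]
  twist:
    - [0, 0, 0]
    - [0, 0, 0]
    - [0, 0, 0]
    - [0, 0, 0]
    - [0, 0, 0]

```text
time_s: 11.18
tool_pos: [0.6133, 0.1023, 0.0926]
ee_rot: [0.065, 0.998, -0.0, -0.0]
force: [-0.0, -0.9, -1.1]
width: 0.0174
grasp_force: 15.0
```

Emit:
move_arm:
  fingers: [0.5, 0.5, 0.5, 0.5, 0.5, 0.5, 0.5, 0.5]
  delta_pos:
    - [0, 0, 0]
    - [0, 0, 0]
    - [0, 0, 0]
    - [0, 0, 0]
    - [0, 0, 0]
    - [0, 0, -0.025]
    - [0, 0, -0.03]
    - [0, 0, -0.015]
  twist:
    - [0, 0, 0]
    - [0, 0, 0]
    - [0, 0, 0]
    - [0, 0, 0]
    - [0, 0, 0]
    - [0, 0, 0]
    - [0, 0, 0]
    - [0, 0, 0]

```text
time_s: 11.85
tool_pos: [0.6149, 0.1023, 0.166]
ee_rot: [0.065, 0.998, 0.0, 0.002]
force: [0.4, 0.1, 1.2]
width: 0.0458
grasp_force: 0.0
```

Emit:
move_arm:
  fingers: [0.5, 0.5, 0.5, 0.5, 0.5, 0.5, 0.5, 0.5]
  delta_pos:
    - [0.004, -0.02, 0]
    - [0.008, -0.036, 0]
    - [0.008, -0.036, 0]
    - [0.008, -0.036, 0]
    - [0.0055, -0.02, 0]
    - [0.002, -0.011, 0]
    - [0, 0, 0]
    - [0, 0, 0]
  twist:
    - [0, 0, 0]
    - [0, 0, 0]
    - [0, 0, 0]
    - [0, 0, 0]
    - [0, 0, 0]
    - [0, 0, 0]
    - [0, 0, 0]
    - [0, 0, 0]

```text
time_s: 12.52
tool_pos: [0.5579, -0.0504, 0.1627]
ee_rot: [0.066, 0.998, 0.0, 0.0]
force: [0.7, -0.9, 0.5]
width: 0.0457
grasp_force: 0.0
```

```bash
python3 - <<'E'
from h import *
cv2.imwrite("pics/s3.png",np.hstack([cv2.resize(get_image(c)[y:y+100,x:x+100],None,fx=4,fy=4,interpolation=cv2.INTER_CUBIC) for c,x,y in(("scene",190,155),("top",190,130))]))
s=read_state();p=s["tool_pos"];print(p,s["force"],s["width"],s["time_s"]);d=np.array([.5575,-.0508])-p[:2];print(d@[-.9916,.1296],d@[.1296,.9916])
E
```

```text
[ 0.55804349 -0.04950456  0.16263863] [-0.03878208 -0.03141017  0.46098406] 0.046416477049912974 12.6167
0.00037103926674060555 -0.0013550000412117674
```

View pics/s3.png

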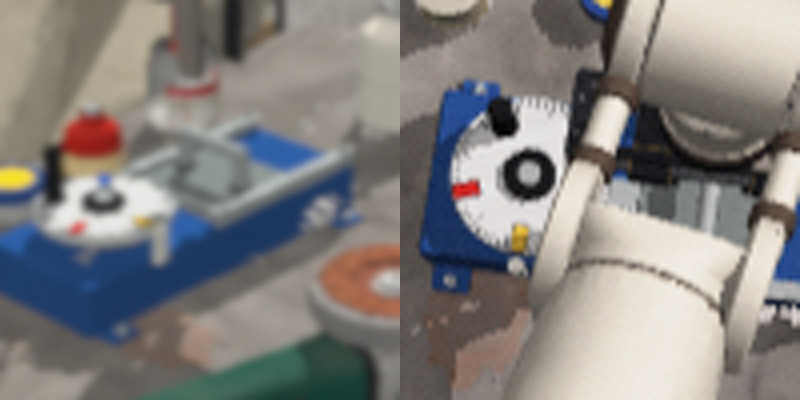

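The top crop shows yellow (520,238) at the pointer (516,266), with the gripper above the pull bar. Next I'll go down and grip the bar.

Emit:
move_arm:
  fingers: [0.5, 0.5, 0.5, 0.5, 0.5, 0.5, 0.5]
  delta_pos:
    - [0, 0, 0.02]
    - [0, 0, 0.03]
    - [0, 0, 0.02]
    - [0, 0, 0.012]
    - [0, 0, 0.006]
    - [0, 0, 0.002]
    - [0, 0, 0]
  twist:
    - [0, 0, 0]
    - [0, 0, 0]
    - [0, 0, 0]
    - [0, 0, 0]
    - [0, 0, 0]
    - [0, 0, 0]
    - [0, 0, 0]

```text
time_s: 13.2
tool_pos: [0.5582, -0.0504, 0.0731]
ee_rot: [0.065, 0.998, -0.0, 0.0]
force: [0.2, 0.4, -0.8]
width: 0.0461
grasp_force: 0.0
```

Emit:
move_arm:
  fingers: [1, 1, 1, 1, 1, 1, 1]
  delta_pos:
    - [0, 0, 0]
    - [0, 0, 0]
    - [0, 0, 0]
    - [0, 0, 0]
    - [0, 0, 0]
    - [0, 0, 0]
    - [0, 0, 0]
  twist:
    - [0, 0, 0]
    - [0, 0, 0]
    - [0, 0, 0]
    - [0, 0, 0]
    - [0, 0, 0]
    - [0, 0, 0]
    - [0, 0, 0]
  grip_force: 15

```text
time_s: 13.78
tool_pos: [0.5579, -0.0508, 0.073]
ee_rot: [0.065, 0.998, -0.0, 0.0]
force: [-1.0, 0.5, 2.8]
width: 0.0131
grasp_force: 15.0
```

Emit:
move_arm:
  fingers: [1, 1, 1, 1, 1, 1, 1, 1]
  delta_pos:
    - [0, -0.006, 0]
    - [0, -0.012, 0]
    - [0, -0.015, 0]
    - [0, -0.015, 0]
    - [0, -0.015, 0]
    - [0, -0.012, 0]
    - [0, -0.007, 0]
    - [0, -0.002, 0]
  twist:
    - [0, 0, 0]
    - [0, 0, 0]
    - [0, 0, 0]
    - [0, 0, 0]
    - [0, 0, 0]
    - [0, 0, 0]
    - [0, 0, 0]
    - [0, 0, 0]

```text
time_s: 14.45
tool_pos: [0.5465, -0.1351, 0.073]
ee_rot: [0.066, 0.998, 0.0, 0.0]
force: [-0.7, 6.4, 6.1]
width: 0.0134
grasp_force: 15.0
```

Emit:
move_arm:
  fingers: [1, 1, 1]
  delta_pos:
    - [0, -0.001, 0]
    - [0, 0, 0]
    - [0, 0, 0]
  twist:
    - [0, 0, 0]
    - [0, 0, 0]
    - [0, 0, 0]

```text
time_s: 14.7
tool_pos: [0.5465, -0.1351, 0.073]
ee_rot: [0.065, 0.998, 0.0, 0.0]
force: [-1.0, 2.2, 5.5]
width: 0.0131
grasp_force: 15.0
```

Emit:
move_arm:
  fingers: [0.5, 0.5, 0.5, 0.5, 0.5, 0.5, 0.5, 0.5]
  delta_pos:
    - [0, 0, 0]
    - [0, 0, 0]
    - [0, 0, 0]
    - [0, 0, 0]
    - [0, 0, 0]
    - [0, 0, -0.02]
    - [0, 0, -0.035]
    - [0, 0, -0.035]
  twist:
    - [0, 0, 0]
    - [0, 0, 0]
    - [0, 0, 0]
    - [0, 0, 0]
    - [0, 0, 0]
    - [0, 0, 0]
    - [0, 0, 0]
    - [0, 0, 0]

```text
time_s: 15.37
tool_pos: [0.5451, -0.1345, 0.1621]
ee_rot: [0.065, 0.998, 0.001, -0.002]
force: [2.3, 0.8, 0.1]
width: 0.046
grasp_force: 0.0
```

Emit:
move_arm:
  fingers: [0.5, 0.5, 0.5, 0.5, 0.5, 0.5, 0.5, 0.5]
  delta_pos:
    - [0, 0, -0.04]
    - [0.02, 0, -0.03]
    - [0.03, 0, 0]
    - [0.03, 0, 0]
    - [0.03, 0, 0]
    - [0.03, 0, 0]
    - [0.01, 0, 0]
    - [0, 0, 0]
  twist:
    - [0, 0, 0]
    - [0, 0, 0]
    - [0, 0, 0]
    - [0, 0, 0]
    - [0, 0, 0]
    - [0, 0, 0]
    - [0, 0, 0]
    - [0, 0, 0]

```text
time_s: 16.03
tool_pos: [0.3963, -0.1152, 0.2326]
ee_rot: [0.066, 0.998, -0.0, 0.0]
force: [0.0, 0.7, 0.4]
width: 0.0456
grasp_force: 0.0
```

```bash
python3 - <<'E'
from h import *
cv2.imwrite("pics/s4.png",np.hstack([cv2.resize(get_image(c)[y:y+130,x:x+130],None,fx=3,fy=3,interpolation=cv2.INTER_CUBIC) for c,x,y in(("scene",180,140),("top",190,110))]))
s=read_state();print(s["tool_pos"],s["force"],s["time_s"])
E
```

```text
[ 0.39814356 -0.115704    0.23284533] [ 0.65074108 -0.54457114  0.26141885] 16.1333
```

View pics/s4.png

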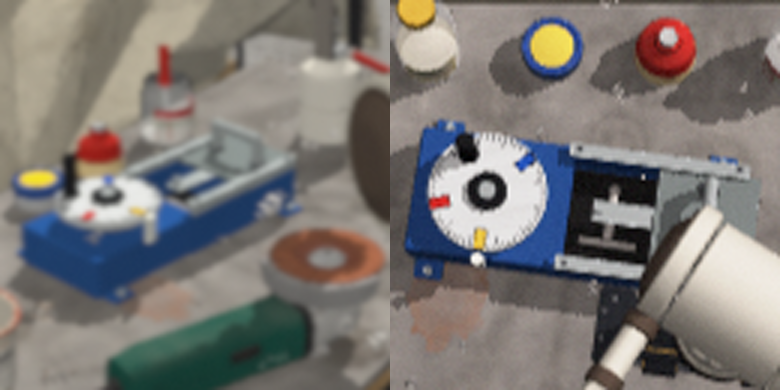

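The cover is open, the chuck key shows in the well at (615,215), and yellow (480,240) is at the pointer (478,260).

```bash
python3 -c "
from cell import hand_in;print(hand_in())"
```

```text
the job is handed in; nothing more can be done
None
```

I dialled the combination, left the dial on yellow, slid the cover fully open (about 85 mm) with the chuck key still in the well, and handed the job in at about 16 s; no verdict came back. I checked the red and yellow stops in the camera pictures, but the blue stop only from the arm's position.

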